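# Clear the cracked striker and gauge the carrom board at its test mark

### The job

A cracked striker lies on the test mark (the paper sticker) of the carrom board: drop it into the small slatted crate. Then lift the plunger gauge out of its stand and hold it upright with its plunger tip on the sticker's central dot and its dial squarely facing the board's near edge (the robot's side), pressing lightly so that the plunger is pushed in about halfway and never all the way. Finish while still holding the gauge like that, and leave everything else where it stands.

Things in the scene. Friction and masses are not known exactly. Their poses are not given: they have to be found in the camera images.
- board: Carrom board, fixed, flat on the ledge; 708 mm square over its dark wooden frame, which is 30 mm high. Origin: centre of the underside; the bare playing surface is 12 mm above the origin. x points from the near edge (robot side) to the far edge, y to the left, z up.
- far_point (a point): Point on the playing surface, 100 mm from the board's centre away from the robot: always beyond the mark, so it lies behind the dial (+x of the gauge) when the dial faces the near edge.
- mark: Test mark: 70 mm square paper sticker on the playing surface, of no noticeable thickness, with a 60 mm black ring, cross lines and a black central dot 16 mm across. Origin: centre of the dot, at the level of the playing surface.
- cracked_striker: Cracked striker: off-white plastic disc, 41 mm diameter, 8 mm thick, 15 g, dark crack lines on top, lying flat and loose on the mark and covering the dot. Origin: centre of the underside, z its axis.
- crate: Reject crate: small open-topped slatted wooden crate standing loose on the board (0.5 kg), 110 x 110 mm outside, 50 mm high, walls 6 mm. Origin: centre of the underside, z up.
- stand: Gauge stand: aluminium block standing loose on the board (0.8 kg), 80 x 80 mm, 42 mm high, with one upright 24 mm hole through its middle in which the gauge hangs by its collar. Origin: centre of the underside, z up.
- gauge: Plunger gauge, 160 g, upright in the stand. Origin: lower end of the nose, on the axis; z up. Plunger, 6 mm thick, sticks out 12 mm below the nose; nose 20 mm diameter, to z 22 mm; collar 40 mm diameter, z 22 to 28, rests on the stand; grey flat-sided case 28 (x) by 44 (y) mm, z 28 to 78. Round 38 mm dial on its -x face, standing out 6 mm. Must rise 35 mm to clear the stand.
- gauge_case (a point): Point on the gauge's axis inside the case, 55 mm above the gauge's origin: a good height to grip, across the 44 mm sides. At the start the dial looks towards the robot's side, up to 55 degrees askew.
- plunger_tip (a point): Lower end of the gauge's plunger, on its axis; it moves up with the plunger.
- plunger (a joint): How far the plunger is pushed into the gauge, in m: 0 free, 0.006 halfway, 0.012 all the way. Spring 500 N/m: halfway takes 3 N.
- holder: Bystander: dark silicone striker holder with four strikers on edge in its five slots, 55 x 160 mm, 50 mm high with the strikers. Origins of all bystanders: centre of the underside.
- pen_pot: Bystander: white ceramic pen pot with pencils, 76 mm diameter, 95 mm high (pencils to 150 mm).
- tumbler: Bystander: steel tumbler, 74 mm diameter, 110 mm high.
- vial: Bystander: clear plastic vial with a twist cap, 29 mm diameter, 52 mm high.
- men: Bystander: stack of three wooden carrom men, 30 mm diameter, 27 mm high.
- domino_box: Bystander: closed wooden domino box, 60 x 172 mm, 39 mm high.
- tin: Bystander: round aluminium tin with lid, 62 mm diameter, 57 mm high.
Not all that is in view belongs to the job. What is shaped like the gauge but green, purple or red is not meant.

How it is judged:
On the way, in this order (a step that is already met when the one before it is completed fails the run):
1. the cracked striker lies in the crate, let go (x of cracked_striker in the frame of crate between -0.049 and 0.049 m and y of cracked_striker in the frame of crate between -0.049 and 0.049 m and z of cracked_striker in the frame of crate between -0.005 and 0.045 m and angle between crate's own z axis and vertical below 0.1 rad and contact force between the fingers and cracked_striker below 0.05 N), for 0.2 s.
2. the gauge is lifted clear of its stand by the gripper (distance between gauge and stand above 0.056 m and contact force between the fingers and gauge above 2 N and contact force between gauge and stand below 0.05 N), for 0.1 s.
At the end, for the whole second after the job is handed in: Striker inside the upright crate. Gripper holds the gauge still, clear of stand and crate, upright within 0.09 rad, dial to the near edge within 0.2 rad, plunger tip within 8 mm of the dot's centre, plunger in by 3 to 9 of 12 mm, 1 to 5.5 N on the board (all of step 1 and horizontal distance between plunger_tip and mark below 0.008 m and value of joint plunger between 0.003 and 0.009 m and contact force between gauge and board between 1 and 5.5 N and angle between gauge's own z axis and vertical below 0.09 rad and angle between the x axis of gauge and the x axis of board, either way round below 0.2 rad and x of far_point in the frame of gauge above 0 m and contact force between the fingers and gauge above 2 N and contact force between gauge and stand below 0.1 N and contact force between gauge and crate below 0.1 N and linear speed of gauge below 0.02 m/s); the arm keeps its last pose, push and grip.
It fails at once if the plunger is pushed all the way in (value of joint plunger above 0.0117 m).
It fails at once if the crate or the stand is shifted more than 30 mm (distance of any of crate, stand from where it was at the start of the episode above 0.03 m).
It fails at once if a bystander is shifted more than 20 mm (distance of any of holder, pen_pot, tumbler, vial, men, domino_box, tin from where it was at the start of the episode above 0.02 m).
It fails at once if a bystander is tipped over (angle between any of holder, pen_pot, tumbler, vial, men, domino_box, tin's own z axis and vertical above 0.35 rad).
It also fails if it takes over 56 s, if anything falls off the work surface, if the arm or the gripper's body presses on something with over 40 N, if the wrist force passes 120 N, or if a joint passes its speed limit or range.

### The arm

A 6-joint arm with a two-finger parallel gripper is mounted at the origin on the work surface. World frame = base frame: x ahead of the robot, y to its left, z up, the work surface at z = 0. Lengths are in m, angles in rad, forces in N, time in s.
With the tool pointing down it reaches from about 0.4 to 0.825 m from the base axis. Payload 7 kg.
Tool frame: the origin (TCP) lies at the very end of the fingers, on their centre line; the grasp point (between the pads) lies 19 mm behind it; z points along the fingers, y is the direction in which the jaws open and shut (so a half turn about z gives the same grasp; the last joint's range is limited). The gripper opens to 88 mm and grips with 3 to 60 N. Pads are 19 mm wide; open, the fingers measure 130 mm over their backs; the gripper's body (78 mm by 193 mm) begins 47 mm behind the grasp point.
Start: joints at [1.422, 0.359, 0.012, 0, -1.224, -0.288], TCP at [0.286, 0.612, 0.227] pointing down, gripper open.
Joint ranges: [-3.07, 3.07], [-1.43, 2.12], [-1.02, 1.25], [-3.03, 1.67], [-3.05, -0], [-3.03, 3.03]. Speed limits (rad/s): [2.39, 2.39, 3.01, 3.14, 3.14, 3.14].

### API

Orientations are given as [roll, pitch, yaw] about the fixed x, y, z axes, in that order (R = Rz(yaw) Ry(pitch) Rx(roll)).
In Python, from station import arm, optics, outline_of, spot_point gives the robot as it stands.
- The arm moves only by the shell command python3 -m crank 'ROWS' [FORCE]. ROWS is JSON, a list of rows, each a list of 3 entries, a list of its own where there are three numbers: the opening in per cent of the stroke, from 0 (shut) to 100 (fully open), then the shift along the tool's x, y, z in cm, then the turn, a rotation vector about the tool's x, y, z in rad. In form: [[jaw, [dx, dy, dz], [ax, ay, az]], ...]. A call has 1 to 12 rows; each row shifts and turns the commanded pose from where the row before left it, along the tool's axes as they then stand; what a row does not reach is not made up. A row lasts 1/10 s, in which the tool goes at most 50 mm and 8.59 degrees, less where a joint would pass 70% of its speed; a pose out of reach is approached as far as the arm can. A call is refused whole if a number of a shift passes 5 or a number of a turn 0.15, either way. A call with a gripper value outside its range is refused whole. The fingers move at their own pace and stop on an object; FORCE is the grip in N (left out, the last holds). Time passes only in rows, so rows that do not move let the fingers close. It gives the time, the measured TCP pose, the force and the opening at its end, in the units of the state.
- arm.get_state(): the state, without advancing time (a new reading comes with each control period).
- optics.grab_frame(name): name is "scene" or "top"; returns (picture, depth): 384x512x3 uint8, red, green, blue; 384x512 float32, m along the optical axis (not along the pixel's ray), 0 where there is no reading.
- optics.camera_model(name): a dict with "K" (3x3 intrinsics, pixels), "k1" (the pictures are not rectified: a ray, as slopes to the right and down, at radius r is drawn at 1 + k1 r^2 times it, then the intrinsics apply), "T" (4x4, takes a point from camera to world coordinates). Camera axes: x right, y up, looking along -z (the intrinsics and any distortion apply to the point x, -y, -z); pixel columns grow to the right and rows downward; lengths in m; the calibration is good to about 2 mm. A picture is of the moment at which its call begins. camera_model takes no time and is no camera call.
- arm.job_done(): hands the job in, once; it reports no verdict.
Trained networks look in the newest picture that a camera, given by its name, has taken for a name from the list of things; names that differ only in an ending like _2 or _b are one class to them, and where a whole thing is asked for, a point or a joint stands for the part that bears it (a point fixed in the world has none). Each returns a list of dicts, best first, with "conf" (0 to 1); they miss things now and then, are a little off and sometimes report something else, mostly with a low value. They report only what shows in the picture. A call takes as long as a camera call. They do not tell look-alikes from the thing itself.
- outline_of(camera, name): "region" (384x512 bool, what is visible of it) and "uv" ([column, row] in pixels, amid what is visible of it).
- spot_point(camera, name): "uv" ([column, row] in pixels: a listed point, or the origin of a listed thing).
The state is a dict: "t": time; "q": joint angles; "qd": joint speeds; "joint_efforts": joint torques, N m; "eef_pos": TCP position; "ee_rot": TCP orientation; "force": force on the tool from outside, world axes, zero at the start; "moment": the same for the moment, N m; "width": finger opening in m.
Only numpy, scipy, OpenCV 4.12 (cv2) and the standard library are available. Lean on these libraries where they do the work, as an engineer would, in place of code of your own. Each camera call takes 0.05 s, during which the arm holds its last target. There are 200 camera calls.

## Working session

There is one attempt and no reset: what is moved stays moved. The work goes in short steps, Python scripts to look and compute and a shell command to move; the robot and the scene stay as the last step left them, time stands still between calls to the robot, and variables do not carry over. Pictures are saved under pics/ and viewed, on a budget of 10 in all, crops included, one or two more only if the job needs it, and the job is handed in when it is done.

```bash
ls; mkdir -p pics
cat > h.py <<'E'
import numpy as np, cv2
from station import arm, optics, outline_of, spot_point
def ray(cam,uv):
    m=optics.camera_model(cam);K=np.array(m["K"]);k=m["k1"]
    d=np.array([(uv[0]-K[0,2])/K[0,0],(uv[1]-K[1,2])/K[1,1]]);s=d.copy()
    for _ in range(20): s=d/(1+k*(s@s))
    T=np.array(m["T"]);return T[:3,3],T[:3,:3]@np.array([s[0],-s[1],-1.])
def at_z(cam,uv,z):
    o,d=ray(cam,uv);return o+d*(z-o[2])/d[2]
def at_d(cam,uv,D):
    o,d=ray(cam,uv);return o+d*D
def proj(cam,p):
    m=optics.camera_model(cam);K=np.array(m["K"]);T=np.array(m["T"])
    c=T[:3,:3].T@(np.array(p)-T[:3,3]);s=np.array([c[0],-c[1]])/-c[2];s=s*(1+m["k1"]*(s@s))
    return K[:2,:2]@s+K[:2,2]
def cloud(cam,D,mask):
    return np.array([at_d(cam,(u,v),D[v,u]) for v,u in zip(*np.nonzero(mask&(D>0)))])
E
python3 - <<'E'
from h import *
np.set_printoptions(precision=4,suppress=True)
print(arm.get_state())
for c in("scene","top"):
    im,D=optics.grab_frame(c);cv2.imwrite(f"pics/{c}0.png",im[:,:,::-1]);np.save(f"{c}0.npy",D)
    print(optics.camera_model(c))
    for n in("mark","cracked_striker","crate","stand","gauge","gauge_case","board"):
        for r in spot_point(c,n)[:3]:
            uv=r["uv"];d=D[int(uv[1]),int(uv[0])];print(c,n,round(r["conf"],2),np.round(uv,1),at_d(c,uv,d))
E
```

```text
pics
{'t': 0.0, 'q': array([ 1.4221,  0.3594,  0.0111, -0.0003, -1.2241, -0.2881]), 'qd': array([-0.0006,  0.0006,  0.0001,  0.0013,  0.0001, -0.0004]), 'joint_efforts': array([ -0.0003, -58.2719,  29.3049,   6.9965,   0.007 ,  -0.0002]), 'eef_pos': array([0.2854, 0.6112, 0.2256]), 'ee_rot': array([ 3.1399, -0.0002, -0.4369]), 'force': array([ 0.027 , -0.6857,  0.782 ]), 'moment': array([-0.0098, -0.0197,  0.0034]), 'width': 0.08771889201640903}
{'K': array([[416.4329,   0.    , 258.5602],
       [  0.    , 416.4329, 188.8066],
       [  0.    ,   0.    ,   1.    ]]), 'k1': -0.013541913158163537, 'T': array([[ 0.569 , -0.5214,  0.6359,  1.285 ],
       [ 0.8223,  0.3593, -0.4412, -0.64  ],
       [ 0.0016,  0.774 ,  0.6332,  0.8459],
       [ 0.    ,  0.    ,  0.    ,  1.    ]])}
scene mark 0.79 [291.2 196.6] [0.538  0.0009 0.0141]
scene cracked_striker 0.56 [296.3 190.3] [0.5282 0.0284 0.0198]
scene crate 0.6 [345.5 172.7] [0.5867 0.1749 0.0622]
scene stand 0.6 [229.8 236.6] [ 0.6092 -0.2631  0.0528]
scene stand 0.35 [280.7 270.7] [ 0.7725 -0.2179  0.0457]
scene gauge 0.98 [111.6 24
[... 806 characters left out ...]
8.7] [0.5297 0.0265 0.0189]
top cracked_striker 0.46 [207.8 203.3] [0.5163 0.0266 0.0194]
top crate 0.69 [142.8 190.5] [0.5499 0.218  0.0166]
top stand 0.75 [299.  180.8] [ 0.5805 -0.2297  0.0806]
top stand 0.59 [300.  180.4] [ 0.5802 -0.2306  0.094 ]
top gauge 0.83 [380.8 168.7] [ 0.6322 -0.488  -0.0019]
top gauge 0.76 [299.8 177.6] [ 0.5862 -0.2284  0.1064]
top gauge 0.76 [397.7 242. ] [ 0.4134 -0.5369 -0.0018]
top gauge_case 0.86 [390.2 153.1] [ 0.6724 -0.5014  0.039 ]
top gauge_case 0.86 [392.  296.5] [ 0.2621 -0.5029  0.0373]
top gauge_case 0.84 [376.6 233.4] [ 0.4391 -0.4594  0.0375]
top board 0.66 [214.7 168.3] [0.6203 0.0106 0.0116]
top board 0.16 [141.7 188.1] [0.557  0.2223 0.0144]
```

```bash
python3 -c "
import cv2
for c in('scene','top'):
    cv2.imwrite(f'pics/{c}0b.png',cv2.resize(cv2.imread(f'pics/{c}0.png'),(800,600),interpolation=cv2.INTER_CUBIC))"
```

```text
(no output)
```

View pics/scene0b.png

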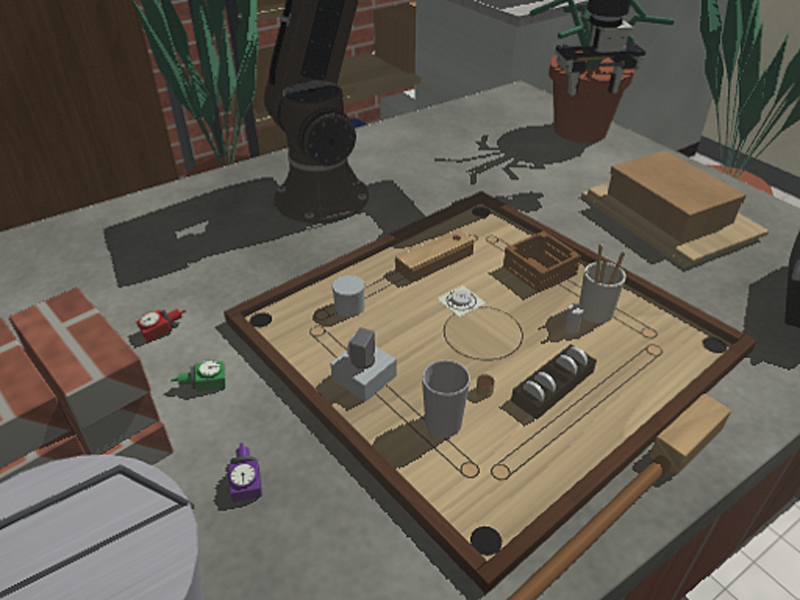

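View pics/top0b.png

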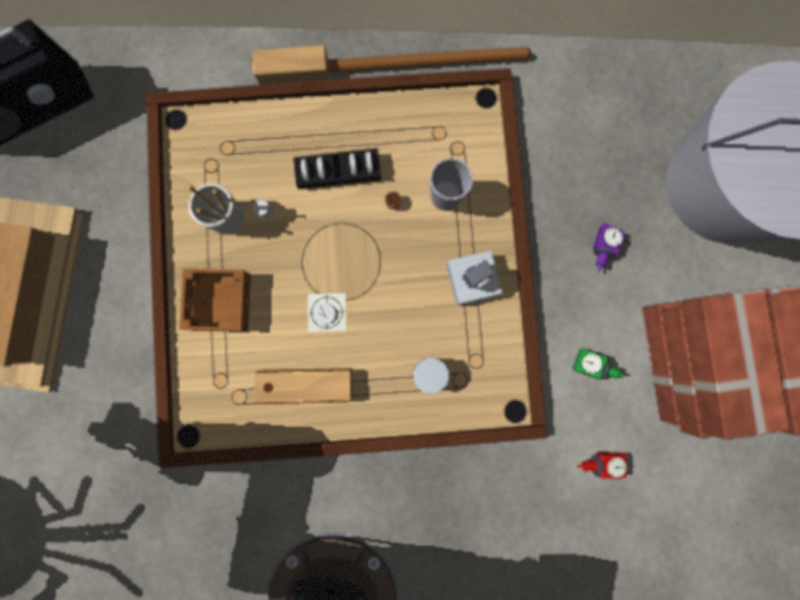

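```bash
cat > m.py <<'E'
from h import *
np.set_printoptions(precision=4,suppress=True)
def rect(p): 
    (c,s,a)=cv2.minAreaRect(np.float32(p[:,:2]));return np.array(c),np.array(s),a
f=800/512
cs=np.array([at_z("top",np.array(p)/f,0.03) for p in((163,465),(545,435),(510,71),(149,97))])
for a,b in((0,1),(3,2)):
    d=cs[a]-cs[b];print("board y dir yaw",np.arctan2(-d[0],d[1]),np.linalg.norm(d))
for a,b in((3,0),(2,1)):
    d=cs[a]-cs[b];print("board x dir yaw",np.arctan2(d[1],d[0]),np.linalg.norm(d))
print("board c",cs.mean(0))
for c in("top","scene"):
    D=np.load(c+"0.npy");im=cv2.imread(f"pics/{c}0.png")
    P=cloud(c,D,np.ones(D.shape,bool));
    V,U=np.nonzero(D>0);col=im[V,U].astype(int)
    near=lambda x,y,r:np.hypot(P[:,0]-x,P[:,1]-y)<r
    g=P[near(.59,-.245,.07)&(P[:,2]>.1)&(P[:,2]<.125)];print(c,"case top",len(g),rect(g),np.median(g[:,2]))
    g=P[near(.59,-.245,.08)&(P[:,2]>.048)&(P[:,2]<.058)];print(c,"stand top",len(g),rect(g))
    g=P[near(.55,.22,.1)&(P[:,2]>.052)&(P[:,2]<.07)];print(c,"crate top",len(g),rect(g),np.median(g[:,2]))
    w=near(.525,.027,.06)&(col.min(1)>150)&(P[:,2]<.03);print(c,"mark",w.sum(),rect(P[w]))
    g=P[near(.525,.027,.06)&(P[:,2]>.0165)&(P[:,2]<.03)];print(c,"striker",len(g),g.mean(0) if len(g) else 0,rect(g) if len(g) else 0)
    for n in("cracked_striker","mark"):
        optics.grab_frame(c)
        for r in outline_of(c,n)[:1]:
            v,u=np.nonzero(r["region"]);z=.02 if n[0]=="c" else .012
            q=np.array([at_z(c,x,z) for x in zip(u,v)]);print(c,n,r["conf"],len(q),q.mean(0),rect(q))
    for (x,y,h) in((.525,.027,'s'),(.59,-.23,'g')):
        u,v=proj(c,(x,y,.05)).astype(int);cr=im[max(v-45,0):v+45,u-60:u+60];cv2.imwrite(f"pics/{c}_{h}.png",cv2.resize(cr,(400,300),interpolation=cv2.INTER_CUBIC))
a=[cv2.imread(f"pics/{c}_{h}.png") for c in("top","scene") for h in "sg"]
cv2.imwrite("pics/mos.png",np.vstack([np.hstack(a[:2]),np.hstack(a[2:])]))
E
python3 m.py
```

```text
board y dir yaw 0.09608803213750973 0.6939231469143236
board y dir yaw 0.09810680362845531 0.6966780395072208
board x dir yaw 0.09803439862109468 0.691627031980797
board x dir yaw 0.09405737282256563 0.6930335836186641
board c [ 0.6214 -0.0028  0.03  ]Traceback (most recent call last):
  File "m.py", line 14, in <module>
    P=cloud(c,D,np.ones(D.shape,bool));
  File "h.py", line 17, in cloud
    return np.array([at_d(cam,(u,v),D[v,u]) for v,u in zip(*np.nonzero(mask&(D>0)))])
                     ~~~~^^^^^^^^^^^^^^^^^^
  File "h.py", line 11, in at_d
    o,d=ray(cam,uv);return o+d*D
        ~~~^^^^^^^^
  File "h.py", line 4, in ray
    m=optics.camera_model(cam);K=np.array(m["K"]);k=m["k1"]
ValueError: time passes only in moves, steps and waits
```

```bash
python3 - <<'E'
s=open('h.py').read()
s=s.replace("def ray","import functools\ncm=functools.cache(lambda c:optics.camera_model(c))\ndef ray",1).replace("optics.camera_model(cam)","cm(cam)")
open('h.py','w').write(s)
E
python3 m.py
```

```text
board y dir yaw 0.09608803213750973 0.6939231469143236
board y dir yaw 0.09810680362845531 0.6966780395072208
board x dir yaw 0.09803439862109468 0.691627031980797
board x dir yaw 0.09405737282256563 0.6930335836186641
board c [ 0.6214 -0.0028  0.03  ]
top case top 193 (array([ 0.5934, -0.2487]), array([0.0341, 0.0444]), 34.729976654052734) 0.10917206775547827
top stand top 551 (array([ 0.5964, -0.2466]), array([0.0803, 0.0804]), 14.780562400817871)
top crate top 495 (array([0.5446, 0.225 ]), array([0.111 , 0.1104]), 89.51499938964844) 0.060950856137584664
top mark 605 (array([0.5279, 0.026 ]), array([0.0739, 0.0736]), 1.9932814836502075)
top striker 154 [0.5252 0.0277 0.0198] (array([0.5181, 0.0254]), array([0.0778, 0.0696]), 14.56755256652832)
top cracked_striker 0.59 149 [0.5255 0.0286 0.02  ] (array([0.5245, 0.0277]), array([0.0378, 0.0377]), 1.9121694564819336)
top mark 0.72 427 [0.5285 0.0258 0.012 ] (array([0.5279, 0.0273]), array([0.0674, 0.0706]), 1.1940420866012573)
scene case top 171 (array([ 0.5929, -0.2489]), array([0.0341, 0.044 ]), 36.265419006347656) 0.1092357600848316
scene stand top 450 (array([ 0.5947, -0.2461]), array([0.0835, 0.0833]), 16.389129638671875)
scene crate top 415 (array([0.5417, 0.2238]), array([0.1142, 0.115 ]), 89.87222290039062) 0.0612701800785217
scene mark 211 (array([0.5275, 0.0249]), array([0.0721, 0.0716]), 3.172966241836548)
scene striker 120 [0.5258 0.0254 0.02  ] (array([0.5271, 0.014 ]), array([0.1092, 0.0799]), 6.529080390930176)
scene cracked_striker 0.54 116 [0.5266 0.025  0.02  ] (array([0.5275, 0.0257]), array([0.0412, 0.0441]), 55.42352294921875)
scene mark 0.59 878 [0.3693 0.0763 0.012 ] (array([0.3678, 0.0802]), array([0.0936, 0.2072]), 2.036670684814453)
```

View pics/mos.png

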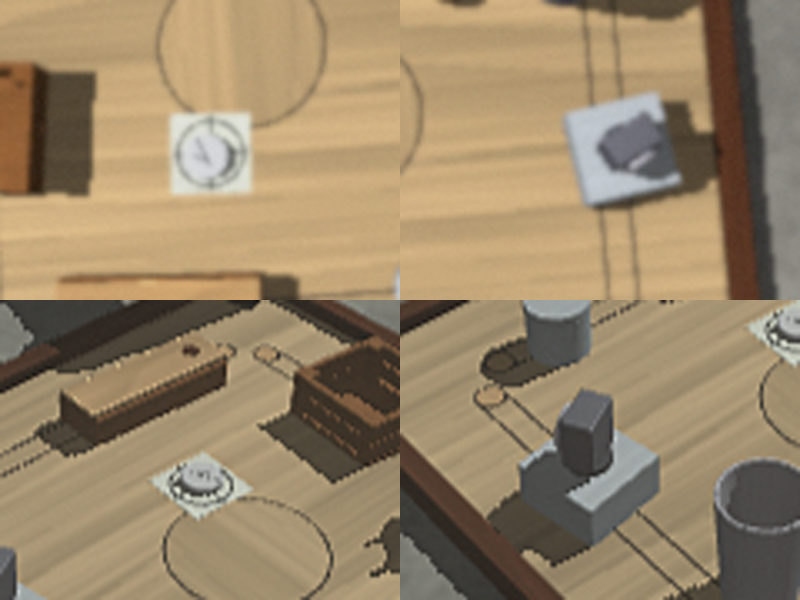

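```bash
python3 -m crank '[[100,[0,0,0],[0,0,-0.146]],[100,[0,0,0],[0,0,-0.146]],[100,[0,0,0],[0,0,-0.145]],[100,[1.6,3.9,0],[0,0,0]],[100,[1.6,3.9,0],[0,0,0]],[100,[1.6,3.9,0],[0,0,0]],[100,[1.6,3.9,0],[0,0,0]],[100,[1.6,3.9,0],[0,0,0]],[100,[1.6,3.9,0],[0,0,0]],[100,[1.6,3.9,0],[0,0,0]],[100,[1.6,3.9,0],[0,0,0]]]' 10; python3 -m crank '[[100,[1.6,3.9,0],[0,0,0]],[100,[1.6,3.9,0],[0,0,0]],[100,[1.6,3.9,0],[0,0,0]],[100,[1.6,3.9,0],[0,0,0]],[100,[1.6,3.9,0],[0,0,0]],[100,[1.6,3.9,0],[0,0,0]],[100,[1.6,3.9,0],[0,0,0]],[100,[0,0,4],[0,0,0]],[100,[0,0,4],[0,0,0]],[100,[0,0,4],[0,0,0]],[100,[0,0,2],[0,0,0]],[100,[0,0,0],[0,0,0]]]'
```

```text
t: 2.3
eef_pos: [0.414, 0.2981, 0.2269]
ee_rot: [-3.141, -0.0, 0.001]
force: [0.7, 0.1, 0.4]
width: 0.0876
t: 3.5
eef_pos: [0.5236, 0.0258, 0.0838]
ee_rot: [3.14, 0.005, -0.0]
force: [-0.7, -0.1, 0.6]
width: 0.0881
```

```bash
python3 -m crank '[[100,[0.2,0,2],[0,0,0]],[100,[0,0,2],[0,0,0]],[100,[0,0,1.5],[0,0,0]],[100,[0,0,0.7],[0,0,0]],[100,[0,0,0.4],[0,0,0]],[100,[0,0,0],[0,0,0]],[100,[0,0,0],[0,0,0]]]' ; python3 -c "
from h import *
print(arm.get_state()['eef_pos'],arm.get_state()['force'])"
```

```text
t: 4.2
eef_pos: [0.5283, 0.0269, 0.0215]
ee_rot: [-3.141, -0.001, 0.0]
force: [0.4, 0.3, -0.6]
width: 0.0879
[0.52834536 0.02688955 0.02148395] [ 0.42305308  0.32617578 -0.64172675]
```

```bash
python3 -m crank '[[100,[0,0,0.3],[0,0,0]],[100,[0,0,0.2],[0,0,0]],[100,[0,0,0],[0,0,0]]]'; python3 -m crank '[[100,[0,0,0],[0,0,0]],[100,[0,0,0],[0,0,0]]]'
```

```text
t: 4.5
eef_pos: [0.5275, 0.0266, 0.0155]
ee_rot: [3.142, 0.0, 0.0]
force: [-0.1, 0.2, -0.2]
width: 0.0874
t: 4.7
eef_pos: [0.5277, 0.0267, 0.0156]
ee_rot: [3.142, -0.0, 0.0]
force: [-0.3, -0.1, 0.8]
width: 0.0879
```

Close on the striker.

```bash
python3 -m crank '[[100,[0,0,0.1],[0,0,0]],[40,[0,0,0],[0,0,0]],[20,[0,0,0],[0,0,0]],[20,[0,0,0],[0,0,0]],[20,[0,0,0],[0,0,0]],[20,[0,0,0],[0,0,0]],[20,[0,0,0],[0,0,0]],[20,[0,0,0],[0,0,0]]]' 12;python3 -m crank '[[20,[0,0,0],[0,0,0]],[20,[0,0,-1],[0,0,0]],[20,[0,0,-3],[0,0,0]],[20,[0,0,-4],[0,0,0]],[20,[0,0,-3],[0,0,0]],[20,[0,0,0],[0,0,0]]]'
```

```text
t: 5.5
eef_pos: [0.5277, 0.0266, 0.0146]
ee_rot: [-3.142, -0.0, 0.0]
force: [0.3, 0.0, -0.2]
width: 0.0401
t: 6.1
eef_pos: [0.5305, 0.0274, 0.1299]
ee_rot: [-3.139, -0.008, 0.001]
force: [1.1, 0.3, 0.6]
width: 0.0403
```

```bash
python3 -m crank '[[20,[0.3,-4,0],[0,0,0]],[20,[0.3,-4,0],[0,0,0]],[20,[0.3,-4,0],[0,0,0]],[20,[0.3,-4,0],[0,0,0]],[20,[0.3,-3.8,0],[0,0,0]],[20,[0,0,2],[0,0,0]],[20,[0,0,2],[0,0,0]],[20,[0,0,1.5],[0,0,0]],[20,[0,0,0],[0,0,0]],[20,[0,0,0],[0,0,0]]]'
python3 - <<'E'
from h import *
for c in("scene","top"):
    im,D=optics.grab_frame(c)
    u,v=proj(c,(.543,.2,.06)).astype(int);u=max(u,80)
    cv2.imwrite(f"pics/{c}c.png",cv2.resize(im[v-60:v+60,u-80:u+80,::-1],(400,300),interpolation=cv2.INTER_CUBIC))
cv2.imwrite("pics/cc.png",np.hstack([cv2.imread("pics/scenec.png"),cv2.imread("pics/topc.png")]))
E
```

```text
t: 7.1
eef_pos: [0.5427, 0.2246, 0.0698]
ee_rot: [3.141, 0.0, 0.0]
force: [-0.2, -0.3, 0.4]
width: 0.0403
```

View pics/cc.png

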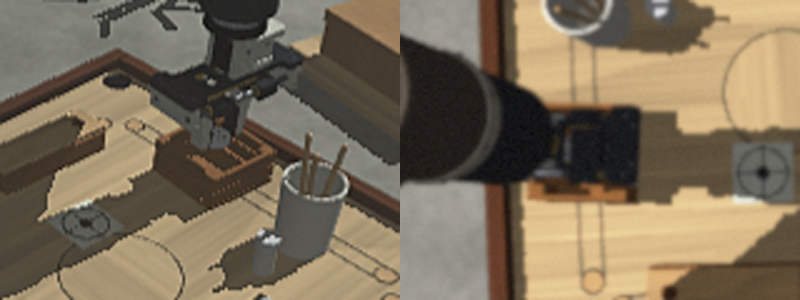

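The gripper is over the crate and the dot is uncovered. Next I release the striker and rise.

```bash
python3 -m crank '[[60,[0,0,0],[0,0,0]],[60,[0,0,0],[0,0,0]],[60,[0,0,0],[0,0,0]],[60,[0,0,0],[0,0,0]],[60,[0,0,-2],[0,0,0]],[60,[0,0,-4],[0,0,0]],[60,[0,0,-4],[0,0,0]],[60,[0,0,-3],[0,0,0]]]'; python3 -m crank '[[100,[0,4,0],[0,0,-0.12]],[100,[0,0,0],[0,0,-0.12]],[100,[0,0,0],[0,0,-0.12]],[100,[0,0,0],[0,0,-0.12]],[100,[0,0,0],[0,0,-0.14]],[100,[4,2,0],[0,0,0]],[100,[0,4.5,0],[0,0,0]],[100,[0,4.5,0],[0,0,0]]]'; python3 -c "
from h import *
print(arm.get_state()['q'])"
```

```text
t: 8.0
eef_pos: [0.5431, 0.2249, 0.2023]
ee_rot: [-3.141, -0.002, 0.0]
force: [1.4, -0.1, -0.1]
width: 0.0525
t: 8.8
eef_pos: [0.6401, 0.1184, 0.1992]
ee_rot: [-3.142, 0.0, 0.623]
force: [0.5, 0.3, 0.3]
width: 0.0874
[ 4.82023180e-01  3.37083501e-01 -8.34159645e-02 -5.10268705e-05
 -1.15056338e+00  1.71131170e+00]
```

```bash
python3 -m crank '[[100,[-2.48,2.71,0],[0,0,0]],[100,[-2.48,2.71,0],[0,0,0]],[100,[-2.48,2.71,0],[0,0,0]],[100,[-2.48,2.71,0],[0,0,0]],[100,[-2.48,2.71,0],[0,0,0]],[100,[-2.48,2.71,0],[0,0,0]],[100,[-2.48,2.71,0],[0,0,0]],[100,[-2.48,2.71,0],[0,0,0]],[100,[-2.48,2.71,0],[0,0,0]],[100,[-2.48,2.71,0],[0,0,0]],[100,[0,0,0],[0,0,0]],[100,[0,0,0],[0,0,0]]]'
python3 - <<'E'
from h import *
np.set_printoptions(precision=4,suppress=True)
print(arm.get_state()['eef_pos'],arm.get_state()['q'])
for c in("scene","top"):
    im,D=optics.grab_frame(c)
    for r in spot_point(c,"mark")[:1]: print(c,"mark",r["conf"],at_z(c,r["uv"],.012))
    for r in spot_point(c,"cracked_striker")[:2]: print(c,"striker",r["conf"],at_z(c,r["uv"],.02))
    g=cv2.cvtColor(im,cv2.COLOR_RGB2GRAY).astype(int)
    u,v=proj(c,(.5275,.0258,.012)).astype(int)
    pts=[];w=[]
    for y in range(v-8,v+9):
        for x in range(u-8,u+9):
            q=at_z(c,(x,y),.012)
            if np.hypot(q[0]-.5275,q[1]-.0258)<.016: pts.append(q);w.append(max(0,150-g[y,x]))
    w=np.array(w);pts=np.array(pts);print(c,"dot",(w[:,None]*pts).sum(0)/w.sum(),w.max())
    u,v=proj(c,(.543,.12,.03)).astype(int);u=max(u,80)
    cv2.imwrite(f"pics/{c}d.png",cv2.resize(im[v-60:v+60,u-80:u+80,::-1],(400,300),interpolation=cv2.INTER_CUBIC))
cv2.imwrite("pics/dd.png",np.hstack([cv2.imread("pics/scened.png"),cv2.imread("pics/topd.png")]))
E
```

```text
t: 10.0
eef_pos: [0.5944, -0.2472, 0.1993]
ee_rot: [-3.141, 0.0, 0.618]
force: [0.3, 0.5, 0.1]
width: 0.0877
[ 0.5944 -0.2472  0.1993] [-0.0916  0.3256 -0.1    -0.0002 -1.1456  2.2807]
scene mark 0.81 [0.5426 0.0103 0.012 ]
scene striker 0.38 [0.5419 0.2229 0.02  ]
scene dot [0.5247 0.0261 0.012 ] 121
top striker 0.71 [0.5413 0.2215 0.02  ]
top dot [0.5275 0.0255 0.012 ] 66
```

View pics/dd.png

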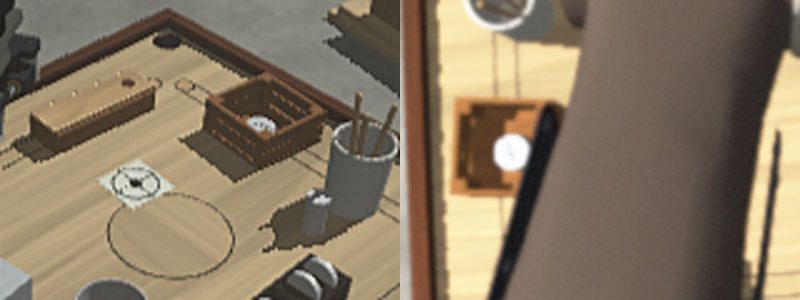

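```bash
python3 -m crank '[[100,[0.1,0,4],[0,0,0]],[100,[0,0,3],[0,0,0]],[100,[0,0,2],[0,0,0]],[100,[0,0,2],[0,0,0]],[100,[0,0,1.3],[0,0,0]],[100,[0,0,0.6],[0,0,0]],[100,[0,0,0],[0,0,0]],[100,[0,0,0],[0,0,0]]]'
python3 - <<'E'
from h import *
im,D=optics.grab_frame("scene")
u,v=proj("scene",(.5955,-.2467,.08)).astype(int)
cv2.imwrite("pics/g1.png",cv2.resize(im[v-60:v+60,u-80:u+80,::-1],(800,600),interpolation=cv2.INTER_CUBIC))
E
```

```text
t: 11.1
eef_pos: [0.5963, -0.2457, 0.0715]
ee_rot: [3.141, -0.001, 0.621]
force: [-0.4, 0.4, 0.6]
width: 0.0874
```

View pics/g1.png

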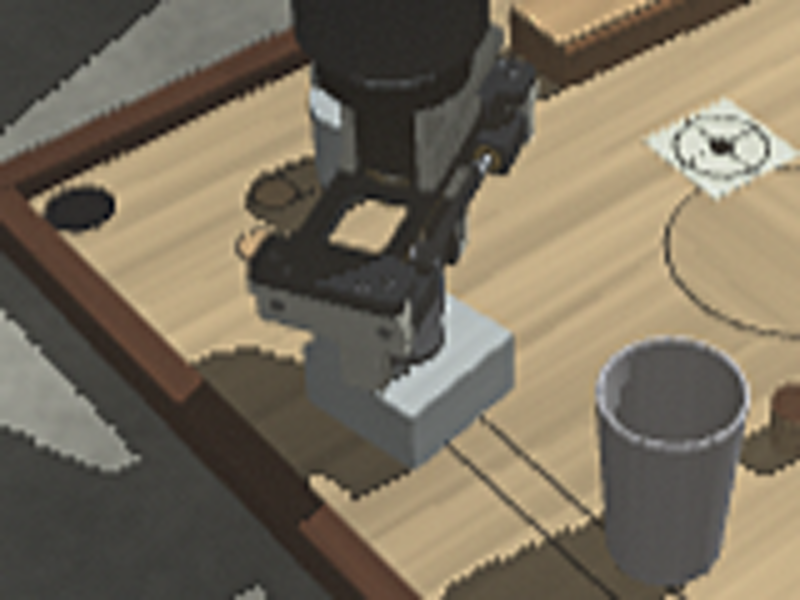

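```bash
python3 -m crank '[[60,[0,0,0],[0,0,0]],[30,[0,0,0],[0,0,0]],[20,[0,0,0],[0,0,0]],[20,[0,0,0],[0,0,0]],[20,[0,0,0],[0,0,0]],[20,[0,0,0],[0,0,0]],[20,[0,0,0],[0,0,0]],[20,[0,0,0],[0,0,0]],[20,[0,0,0],[0,0,0]]]' 30; python3 -m crank '[[20,[0,0,-0.5],[0,0,0]],[20,[0,0,-1],[0,0,0]],[20,[0,0,-1],[0,0,0]],[20,[0,0,-1.5],[0,0,0]],[20,[0,0,-1.5],[0,0,0]],[20,[0,0,-1.5],[0,0,0]],[20,[0,0,-1],[0,0,0]],[20,[0,0,0],[0,0,0]],[20,[0,0,0],[0,0,0]]]'
python3 - <<'E'
from h import *
im,D=optics.grab_frame("scene")
u,v=proj("scene",(.5955,-.2467,.1)).astype(int)
cv2.imwrite("pics/g2.png",cv2.resize(im[v-60:v+60,u-80:u+80,::-1],(640,480),interpolation=cv2.INTER_CUBIC))
E
```

```text
t: 12.05
eef_pos: [0.5957, -0.2457, 0.0706]
ee_rot: [3.142, -0.0, 0.62]
force: [0.2, 0.0, 0.6]
width: 0.0441
t: 12.95
eef_pos: [0.5955, -0.2456, 0.1506]
ee_rot: [-3.142, -0.0, 0.62]
force: [0.3, 0.7, -2.3]
width: 0.0442
```

View pics/g2.png

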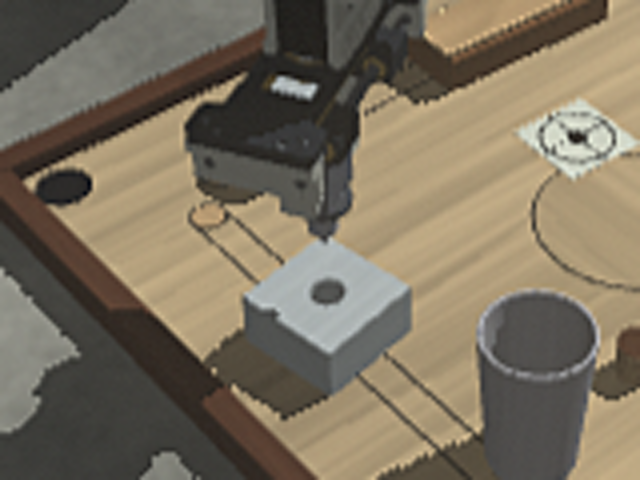

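```bash
python3 -m crank '[[20,[0,0,-1],[0,0,0.13]],[20,[0,0,0],[0,0,0.13]],[20,[0,0,0],[0,0,0.13]],[20,[0,0,0],[0,0,0.134]],[20,[-0.5,-3.5,0],[0,0,0]],[20,[-0.5,-3.5,0],[0,0,0]],[20,[-0.5,-3.5,0],[0,0,0]],[20,[-0.5,-3.5,0],[0,0,0]],[20,[-0.5,-3.5,0],[0,0,0]],[20,[-0.6,-3.4,0],[0,0,0]],[20,[-0.6,-3.4,0],[0,0,0]],[20,[-0.6,-3.4,0],[0,0,0]]]'; python3 -m crank '[[20,[0,0,3],[0,0,0]],[20,[0,0,2],[0,0,0]],[20,[0,0,1.5],[0,0,0]],[20,[0,0,1],[0,0,0]],[20,[0,0,0],[0,0,0]],[20,[0,0,0],[0,0,0]],[20,[0,0,0],[0,0,0]]]'
python3 - <<'E'
from h import *
np.set_printoptions(precision=4,suppress=True)
s=arm.get_state();print(s['eef_pos'],s['ee_rot'],s['force'])
for c in("scene","top"):
    im,D=optics.grab_frame(c)
    for n in("plunger_tip","gauge","gauge_case","mark"):
        for r in spot_point(c,n)[:1]: print(c,n,r["conf"],r["uv"],at_z(c,r["uv"],{"m":.012,"p":.034,"g":.046}[n[0]] if n!="gauge_case" else .101))
    if c=="scene": 
        u,v=proj(c,(.526,.026,.05)).astype(int)
        print("pred dot",(proj(c,(.526,.0258,.012))-(u-50,v-38))*8)
        cv2.imwrite("pics/p1.png",cv2.resize(im[v-38:v+37,u-50:u+50,::-1],(800,600),interpolation=cv2.INTER_CUBIC))
E
```

```text
t: 14.2
eef_pos: [0.5252, 0.027, 0.1598]
ee_rot: [3.141, 0.001, 0.096]
force: [1.0, -0.5, -1.1]
width: 0.0443
t: 14.9
eef_pos: [0.5268, 0.026, 0.0863]
ee_rot: [-3.141, -0.001, 0.096]
force: [0.4, -0.1, 0.0]
width: 0.0439
[0.5268 0.026  0.0863] [-3.1414 -0.0012  0.0961] [ 0.3742 -0.0939  0.0444]
scene plunger_tip 0.52 [295.8, 195.8] [ 0.5608 -0.0007  0.034 ]
scene gauge 0.92 [109.9, 243.8] [ 0.4479 -0.5318  0.046 ]
scene gauge_case 0.77 [155.9, 308.6] [ 0.7405 -0.523   0.101 ]
scene mark 0.52 [294.2, 194.4] [0.5331 0.0168 0.012 ]
pred dot [400.4258 385.2096]
top gauge 0.76 [395.8, 240.0] [ 0.4216 -0.5115  0.046 ]
top gauge_case 0.63 [392.4, 151.4] [ 0.6647 -0.4828  0.101 ]
```

View pics/p1.png

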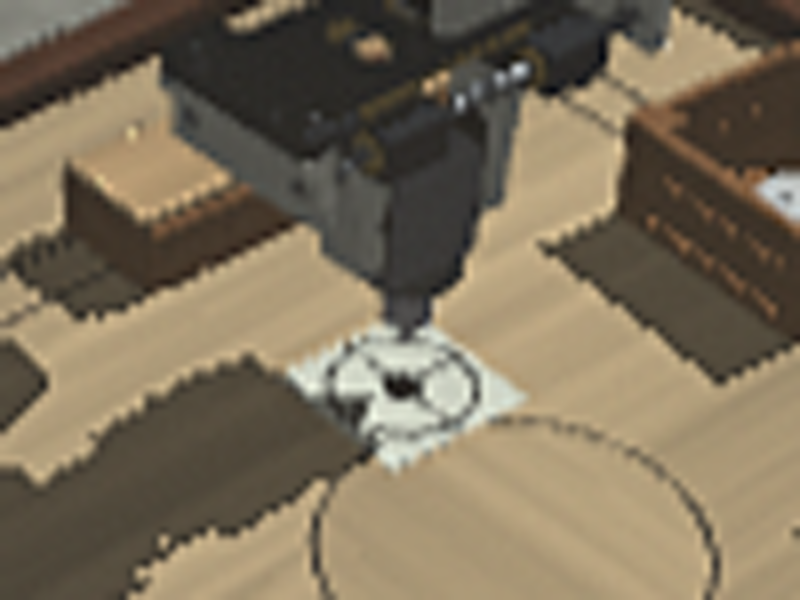

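```bash
python3 -m crank '[[20,[-0.05,0,1],[0,0,0]],[20,[0,0,0.6],[0,0,0]],[20,[0,0,0.3],[0,0,0]],[20,[0,0,0],[0,0,0]],[20,[0,0,0],[0,0,0]]]'
python3 - <<'E'
from h import *
np.set_printoptions(precision=4,suppress=True)
s=arm.get_state();print(s['eef_pos'],s['force']);P=s['eef_pos']
c="scene";im,D=optics.grab_frame(c)
u,v=proj(c,(.526,.026,.03)).astype(int);o=(u-30,v-22)
for n,p in(("dot",(.526,.0258,.012)),("tip",(P[0],P[1],P[2]-.0506)),("nose",(P[0],P[1],P[2]-.0386))): print(n,(proj(c,p)-o+.5)*13.33)
cv2.imwrite("pics/p2.png",cv2.resize(im[v-22:v+23,u-30:u+30,::-1],(800,600),interpolation=cv2.INTER_CUBIC))
E
```

```text
t: 15.9
eef_pos: [0.5258, 0.0258, 0.0664]
ee_rot: [3.141, 0.0, 0.096]
force: [-0.2, 0.3, -1.0]
width: 0.0441
[0.5258 0.0258 0.0664] [-0.2117  0.3323 -1.017 ]
dot [407.2745 368.5905]
tip [407.644  355.5386]
nose [410.5824 315.903 ]
```

View pics/p2.png

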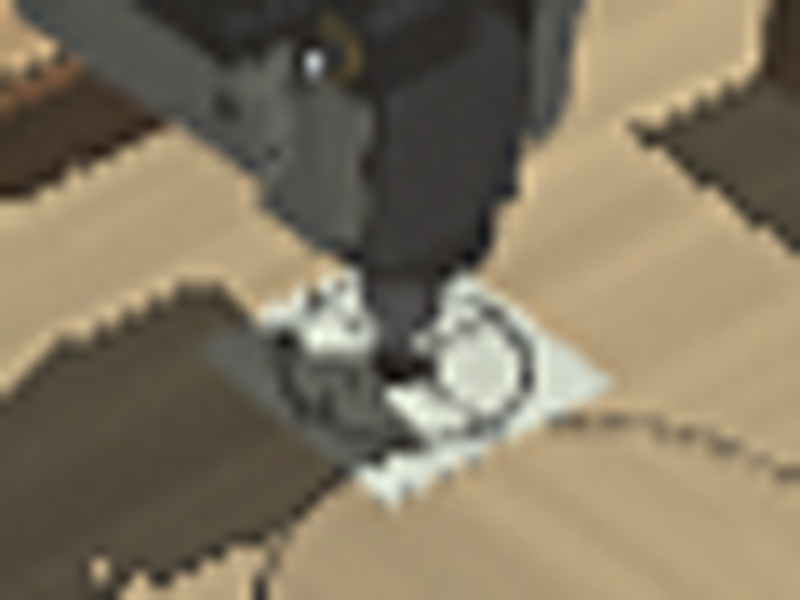

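```bash
python3 -m crank '[[20,[0.05,-0.07,0.3],[0,0,0]],[20,[0,0,0.2],[0,0,0]],[20,[0,0,0.2],[0,0,0]],[20,[0,0,0],[0,0,0]],[20,[0,0,0],[0,0,0]]]';for i in 1 2 3; do python3 -m crank '[[20,[0,0,0],[0,0,0]]]'|grep -E 'eef|force'; done
```

```text
t: 16.45
eef_pos: [0.5264, 0.0267, 0.0597]
ee_rot: [-3.141, -0.0, 0.096]
force: [0.2, 0.7, -0.0]
width: 0.044
eef_pos: [0.5264, 0.0267, 0.0597]
force: [0.5, 0.8, -0.3]
eef_pos: [0.5264, 0.0267, 0.0598]
force: [0.8, 1.0, -0.8]
eef_pos: [0.5263, 0.0266, 0.0597]
force: [0.5, 1.6, 0.6]
```

```bash
python3 -m crank '[[20,[0,0,0.15],[0,0,0]],[20,[0,0,0.15],[0,0,0]],[20,[0,0,0],[0,0,0]],[20,[0,0,0],[0,0,0]]]';for i in 1 2 3 4 5 6; do python3 -m crank '[[20,[0,0,0],[0,0,0]]]'|grep -E 'eef|force'; done
python3 - <<'E'
from h import *
np.set_printoptions(precision=4,suppress=True)
P=arm.get_state()['eef_pos']
c="scene";im,D=optics.grab_frame(c)
for r in outline_of(c,"cracked_striker")[:1]: print("striker",r["conf"],at_z(c,r["uv"],.025))
u,v=proj(c,(.526,.026,.03)).astype(int);o=(u-30,v-22)
for n,p in(("dot",(.526,.0258,.012)),("nose",(P[0],P[1],P[2]-.0386))): print(n,(proj(c,p)-o+.5)*13.33)
cv2.imwrite("pics/p3.png",cv2.resize(im[v-22:v+23,u-30:u+30,::-1],(800,600),interpolation=cv2.INTER_CUBIC))
E
```

```text
t: 17.15
eef_pos: [0.5263, 0.0267, 0.0566]
ee_rot: [-3.142, -0.0, 0.096]
force: [0.1, 1.1, 1.2]
width: 0.0439
eef_pos: [0.5263, 0.0266, 0.0567]
force: [1.3, 1.1, 0.7]
eef_pos: [0.5263, 0.0266, 0.0567]
force: [0.1, 1.0, 2.0]
eef_pos: [0.5263, 0.0266, 0.0567]
force: [0.7, 1.6, 1.9]
eef_pos: [0.5263, 0.0266, 0.0567]
force: [1.0, 0.7, 0.8]
eef_pos: [0.5263, 0.0266, 0.0566]
force: [1.2, 2.2, 0.6]
eef_pos: [0.5263, 0.0266, 0.0566]
force: [1.0, 1.6, 1.5]
dot [407.2745 368.5905]
nose [412.2285 348.2175]
```

View pics/p3.png

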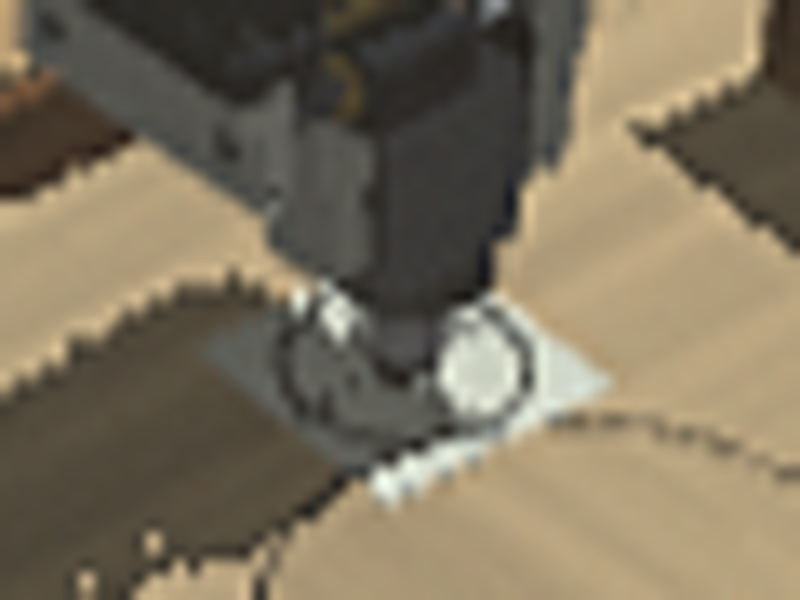

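```bash
python3 -c "
from h import *
print(arm.job_done());s=arm.get_state();print(s['t'],s['eef_pos'],s['force'],s['width'])"
```

```text
the job is handed in; nothing more can be done
None
the job is handed in; nothing more can be done
```

The job is handed in after about 17.5 s. The cracked striker is in the crate, and the gauge is held upright on the sticker's dot, pressed in about halfway. No verdict is reported, so these are my own last checks:

- **Striker:** after release, both cameras showed it lying in the crate. My final look with the detection network, with the arm at the mark, did not report it. I relied on the earlier pictures.
- **Gauge position:** the last picture shows the tip on the dot, within about 1–2 mm. The tool is upright, and its yaw of 0.096 rad matches the board's measured 0.0965 rad, so the dial faces the near edge. The dial itself was not visible in the last picture.
- **Plunger:** the vertical force was about 2.8 N, taken as the change from the force while holding the gauge in the air. That means the plunger is pushed in about 5.6 mm. The tool height of 0.0566 m agrees, giving about 6 mm. Single force readings scatter by roughly 1 N, and a sideways force of 1–2 N showed in the last readings.
- **Grip and surroundings:** the fingers held the 44 mm case at a 30 N grip setting. In the pictures nothing else appeared to have moved, but I did not measure the bystanders again at the end.

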